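Hang the measuring cup in the notch of the sink rail

ROBOT

A 7-joint arm with a two-finger parallel gripper is mounted at the origin on the work surface. World frame = base frame: x ahead of the robot, y to its left, z up, the work surface at z = 0. Lengths are in m, angles in rad, forces in N, time in s.
With the tool pointing down it reaches from about 0.4 to 0.875 m from the base axis. Payload 4.4 kg.
Tool frame: the origin (TCP) lies between the finger pads; the fingertips stand 22 mm ahead of it and the grasp point (between the pads) lies 3 mm ahead of it; x points along the fingers, z is the direction in which the jaws open and shut, and the axes are right-handed (so a half turn about x gives the same grasp; the last joint's range is limited). The gripper opens to 85 mm and grips with 20 to 120 N. Pads are 22 mm wide; open, the fingers measure 114 mm over their backs; the gripper's body (76 mm by 85 mm) begins 54 mm behind the grasp point. The pads swing forward as they close: fully open they stand 13 mm farther back than shut.
Start: joints at [1.109, 0.628, 0.038, 1.517, -0.027, 0.996, -0.02], TCP at [0.251, -0.6, 0.253] pointing down, gripper open.
Joint ranges: [-3.06, 3.06], [-0.37, 2.12], [-1.25, 1.32], [0.18, 2.47], [-1.1, 4.24], [0.23, 1.98], [-2.94, 2.94]. Speed limits (rad/s): [2.57, 2.57, 3.14, 3.14, 3.14, 3.14, 3.14].

INTERFACE

Orientations are given as [roll, pitch, yaw] about the fixed x, y, z axes, in that order (R = Rz(yaw) Ry(pitch) Rx(roll)).
In Python, from cell import arm gives the robot as it stands. The module is installed in compiled form; this text tells all that it offers.
- The arm moves only by the tool send_rows, never from a script. Its argument "rows" is a list of rows, each a list of 5 numbers: the shift along the tool's x, y, z in mm, then the turn about the tool's x in degrees, then the closure, from -1 (fully open) to 1 (shut). A call has exactly 10 rows; each row is the pose to reach, as a shift and turn from the pose commanded when the call began, along the tool's axes at that moment; what a row does not reach only later rows make up. A row lasts 1/12 s, in which the tool goes at most 41.7 mm and 7.16 degrees, less where a joint would pass 70% of its speed; a pose out of reach is approached as far as the arm can. A call with a gripper value outside its range is refused whole. The fingers move at their own pace and stop on an object; the grip force is fixed at half the most. Time passes only in rows, so rows that repeat a pose let the fingers close, or fill a call up. It gives the time, the measured TCP pose, the force and the opening at its end, in the units of the state.
- arm.get_obs(): the state, without advancing time (a new reading comes with each control period).
- arm.capture(name): name is "scene" or "top" or "wrist"; returns a dict with "frame" (420x560x3 uint8, red, green, blue), "camera_matrix" (3x3 intrinsics, pixels), "rvec" (rotation vector, rad) and "tvec" (3), from world to camera coordinates, as OpenCV has them. Camera axes: x right, y down, z forward; pixel columns grow to the right and rows downward; lengths in m; the calibration is good to about 2 mm. A picture is of the moment at which its call begins. There is no depth.
- arm.job_done(): hands the job in, once; it reports no verdict.
The state is a dict: "time_s": time; "joint_positions": joint angles; "qvel": joint speeds; "tau": joint torques, N m; "tool_pos": TCP position; "eef_rot": TCP orientation; "ft_force": force on the tool from outside, world axes, zero at the start; "moment": the same for the moment, N m; "gripper_width": finger opening in m.
Only numpy, scipy, OpenCV 4.12 (cv2) and the standard library are available. Lean on these libraries where they do the work, as an engineer would, in place of code of your own. Each camera call takes 0.05 s, during which the arm holds its last target.

TASK

Pick up the green measuring cup by its thumb tab, lift its hook over the front lip of the aluminium rail, set the hook's toe down in the channel behind the lip, and work it along until it drops fully into the one notch in the orange strip; let go so that the cup hangs there upright. Go gently: cup and rail must never press on each other with more than about 20 newtons, and leave the pot and the glass salt shaker where they are.

Things in the scene. Friction and masses are not known exactly. Their poses are not given: they have to be found in the camera images.
- cup_tab (a point): Centre of the thumb tab, the topmost part of the loose green plastic measuring cup (about 100 g) that stands upright on the counter. An upright block 18 mm along x, 22 mm along y (pinch it across y), 34 mm tall; its centre is 133 mm above the cup's underside. Axes: z up, +x the way the hook points. A 6 mm thick bridge to the hook lies right under the tab.
- cup_toe (a point): Middle of the lower end of the hook's toe, 22 mm to +x of cup_tab and 53 mm below it, same axes. The toe is 8 mm thick (x), 22 mm wide (y) and hangs 30 mm down from the bridge. Between it and the 5 mm thick strap that runs up the cup's side is an open gap of 12 mm; the strap reaches down to 32 mm above the cup's underside.
- cup: The whole measuring cup: bowl 68 mm across and 70 mm high. Origin at the centre of the bowl's underside, axes as for cup_tab (cup_tab is 33 mm to +x and 133 mm up from it).
- rail: Standing hanging rail, 360 mm long along its y, feet fixed. Origin on the counter under the middle of its channel, z up, +x from the front lip to the back wall. The cup hangs on the lip side, hook pointing along the rail's +x. The rail's head sits on rubber bushings: it gives about 1 mm per 2 N pressed down and 1 mm per 2.5 N pushed along y.
- rail_lip (a point): Middle of the top edge of the head's front lip, 141 mm above the counter, 10.5 mm to -x of the channel's middle. The lip is 4 mm thick and goes down as an apron to 75 mm height. The channel behind it is 17 mm wide; its back wall is 4 mm thick and as high as the lip. Black end caps, top 161 mm, close the channel beyond 125 mm either side of the middle. Axes as for the rail.
- rail_channel (a point): Middle of the channel at the height of the hard orange strip's flat top, 127 mm above the counter. The strip has one notch, 27 mm long in y, 12 mm deep, black floor, hard ends. Its middle lies up to 35 mm either side of this point along the rail's y, different each time and not reported: look or feel for it. The strip is clamped in the head; light pushes do not shift it.
- pot: Stainless pot, 170 mm across, 100 mm high, standing on a red trivet 8 mm thick. Origin at the centre of its underside. Leave alone.
- shaker: Glass salt shaker with steel top, 46 mm across, 80 mm high. Origin at the centre of its underside. Leave alone.
Not all that is in view belongs to the job. Of the things that look like the cup, the largest one is meant.

How it is judged:
By the outcome, as a careful person would: the job done as asked, in the order asked, and still so for the second after the job is handed in, with the robot touching nothing.
It also fails if it takes over 51 s, if anything falls off the work surface, if the arm or the gripper's body presses on something with over 40 N, if the wrist force passes 120 N, or if a joint passes its speed limit or range.

## Working session

There is one attempt and no reset: what is moved stays moved. The work goes in short steps, Python scripts to look and compute and a tool call to move; the robot and the scene stay as the last step left them, time stands still between calls to the robot, and variables do not carry over. Pictures are saved under pics/ and viewed, and the job is handed in when it is done.

Besides the shell and the picture viewer there is one more tool, called after "Request:" as name(argument=value, ...) on one line, values as JSON. send_rows: Moves the arm, as the interface text tells. Its arguments: {"type":"object","properties":{"rows":{"type":"array","items":{"type":"array","items":{"type":"number"}}}},"required":["rows"]}

```bash
mkdir -p pics; python3 - <<'E'
from cell import arm
import cv2,pickle
o=arm.get_obs();print({k:o[k] for k in('time_s','tool_pos','eef_rot','ft_force','gripper_width')})
for n in('scene','top','wrist'):
    c=arm.capture(n);pickle.dump(c,open(f'{n}0.pkl','wb'));cv2.imwrite(f'pics/{n}0.png',c['frame'][:,:,::-1]);print(n,c['camera_matrix'],c['rvec'],c['tvec'])
E
```

```text
{'time_s': 0.0, 'tool_pos': array([ 0.25040011, -0.59919796,  0.25240853]), 'eef_rot': array([-3.12767477,  1.5689235 ,  1.98047619]), 'ft_force': array([0.18379325, 0.38879347, 0.18304502]), 'gripper_width': 0.08514850959593105}
scene [[502.95901091   0.         279.93890418]
 [  0.         502.95901091 210.14784828]
 [  0.           0.           1.        ]] [ 0.58685076  2.59727571 -1.2197408 ] [ 0.51251841 -0.05625346  1.70258485]
top [[505.49244921   0.         279.82801035]
 [  0.         505.49244921 210.08736731]
 [  0.           0.           1.        ]] [ 2.16959552 -2.11962253  0.16481271] [-0.02660891  0.57623012  1.22306712]
wrist [[320.29397639   0.         277.98716895]
 [  0.         320.29397639 206.34794029]
 [  0.           0.           1.        ]] [-2.41129496  1.60620296  0.23164391] [-0.64916469 -0.03575     0.37907187]
```

View pics/scene0.png

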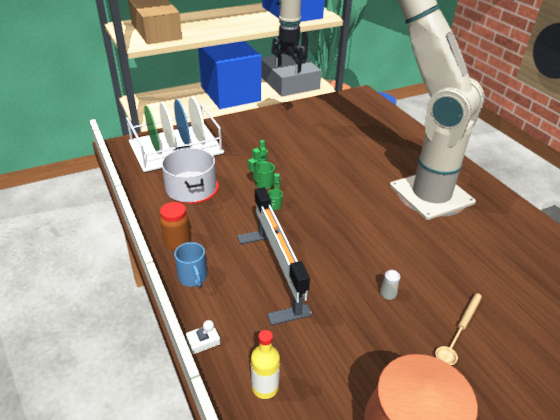

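View pics/top0.png

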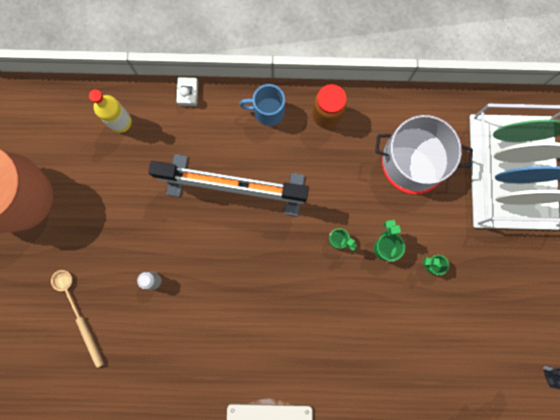

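View pics/wrist0.png

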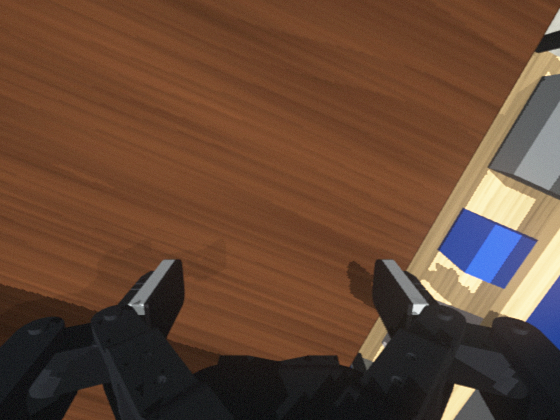

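The top view shows three green cups. The largest is at (390,246) with its tab near (392,228). The rail runs from (163,171) to (295,192), with a dark notch near (244,184). I'll zoom in on these.

```bash
python3 - <<'E'
import cv2
i=cv2.imread('pics/top0.png')
cv2.imwrite('pics/t_cup.png',cv2.resize(i[200:290,320:460],None,fx=5.5,fy=5.5,interpolation=cv2.INTER_CUBIC))
cv2.imwrite('pics/t_rail.png',cv2.resize(i[145:225,145:315],None,fx=4.6,fy=4.6,interpolation=cv2.INTER_CUBIC))
i=cv2.imread('pics/scene0.png')
cv2.imwrite('pics/s_rail.png',cv2.resize(i[130:330,225:325],None,fx=3,fy=3,interpolation=cv2.INTER_CUBIC))
E
```

```text
(no output)
```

View pics/t_cup.png

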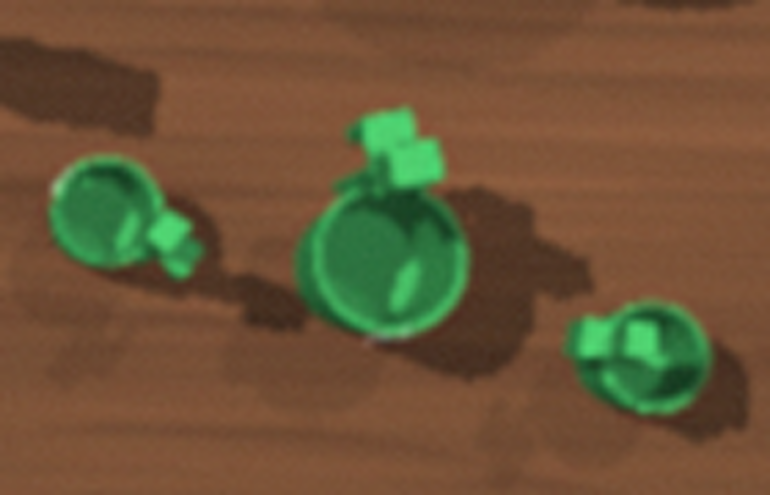

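View pics/t_rail.png

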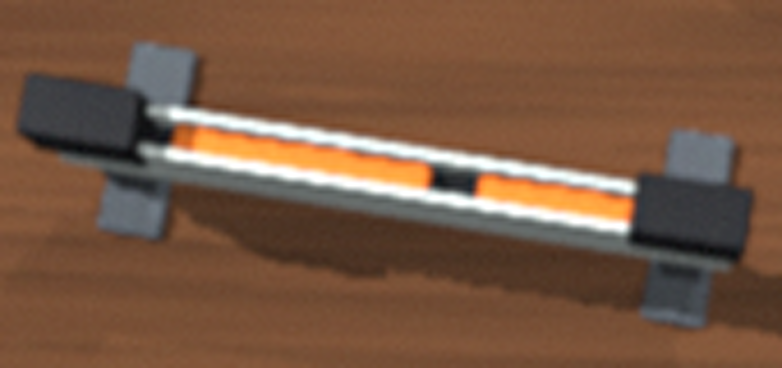

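View pics/s_rail.png

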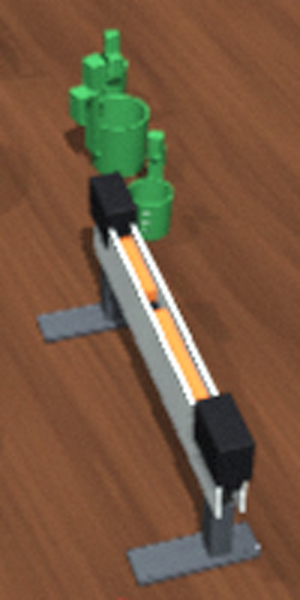

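```bash
cat > h.py <<'E'
import cv2,numpy as np,pickle
def load(n): return pickle.load(open(n,'rb'))
def ray(c,uv):
    R,_=cv2.Rodrigues(np.array(c['rvec'],float));t=np.array(c['tvec'],float).ravel()
    uv=np.atleast_2d(uv).astype(float)
    d=np.c_[uv,np.ones(len(uv))]@np.linalg.inv(c['camera_matrix']).T@R
    return -R.T@t,d
def onz(c,uv,z):
    o,d=ray(c,uv);return o+d*((z-o[2])/d[:,2])[:,None]
def proj(c,P):
    return cv2.projectPoints(np.atleast_2d(P).astype(float),np.array(c['rvec'],float),np.array(c['tvec'],float),np.array(c['camera_matrix'],float),None)[0].reshape(-1,2)
E
python3 - <<'E'
from h import *
t=load('top0.pkl');s=load('scene0.pkl')
print('cams',ray(t,[0,0])[0],ray(s,[0,0])[0])
f=lambda p:np.array(p)/4.6+145-.4
g=lambda p:np.array(p)/5.5+[320,200]-.4
r=lambda p:np.array(p)/3+[225,130]-.3
np.set_printoptions(precision=4,suppress=True)
print('lip lower',onz(t,f([[160,153],[632,230]]),.141))
print('upper',onz(t,f([[170,108],[635,187]]),.141))
print('notch',onz(t,f([[430,180],[478,184]]),.127))
print('caps inner top',onz(t,f([[143,120],[638,214]]),.161))
print('cap L corners',onz(t,f([[28,75],[145,95],[20,133],[137,155]]),.161))
print('tab top',onz(t,g([[415,163]]),.150),'hook',onz(t,g([[388,130]]),.116),'bowl rim',onz(t,g([[390,260]]),.07))
print('scene lip',onz(s,r([[112,225],[195,400],[123,227],[215,395]]),.141), 'notch',onz(s,r([[155,300]]),.127))
print('scene left face bottom z? pts',r([[112,228],[100,258],[192,400]]))
E
```

```text
cams [ 0.38707416 -0.01142253  1.29564096] [1.07486849 0.97870623 1.02539095]
lip lower [[ 0.6323  0.2227  0.141 ]
 [ 0.5984 -0.0172  0.141 ]]
upper [[ 0.6558  0.2189  0.141 ]
 [ 0.6205 -0.0183  0.141 ]]
notch [[0.6245 0.0867 0.127 ]
 [0.623  0.0621 0.127 ]]
caps inner top [[ 0.6447  0.228   0.161 ]
 [ 0.6029 -0.0199  0.161 ]]
cap L corners [[0.6663 0.2867 0.161 ]
 [0.6575 0.2277 0.161 ]
 [0.6366 0.2889 0.161 ]
 [0.6268 0.23   0.161 ]]
tab top [[ 0.5226 -0.2769  0.15  ]] hook [[ 0.5406 -0.2734  0.116 ]] bowl rim [[ 0.4887 -0.2839  0.07  ]]
scene lip [[ 0.619  -0.0228  0.141 ]
 [ 0.652   0.2137  0.141 ]
 [ 0.6109 -0.0158  0.141 ]
 [ 0.6345  0.2155  0.141 ]] notch [[0.6212 0.0749 0.127 ]]
scene left face bottom z? pts [[262.0333 205.7   ]
 [258.0333 215.7   ]
 [288.7    263.0333]]
```

```bash
python3 - <<'E'
from h import *
t=load('top0.pkl');s=load('scene0.pkl')
np.set_printoptions(precision=1,suppress=True)
C=np.array([.627,.104]);a=-.141
ex=np.array([np.cos(a),np.sin(a)]);ey=np.array([-np.sin(a),np.cos(a)])
P=lambda x,y,z:[*(C+x*ex+y*ey),z]
for x in(-.0125,.0125):
  for z in(.141,.115,.075):
    q=[P(x,y,z) for y in(-.08,.0,.08)]
    print(x,z,((proj(t,q)-145)*4.6).ravel(),((proj(s,q)-[225,130])*3).ravel())
E
```

```text
-0.0125 0.141 [543.7 216.4 387.7 190.9 232.1 165.4] [148.9 250.4 176.4 306.3 206.4 367.5]
-0.0125 0.115 [545.1 225.7 392.4 200.7 240.1 175.8] [148.5 271.9 175.6 328.1 205.2 389.5]
-0.0125 0.075 [547.1 239.3 399.3 215.1 251.9 190.9] [147.8 304.1 174.4 360.6 203.3 422.2]
0.0125 0.141 [552.  168.5 396.5 143.1 241.3 117.8] [122.8 255.3 149.2 311.8 178.1 373.5]
0.0125 0.115 [553.2 178.8 401.  154.  249.2 129.2] [122.7 276.9 148.8 333.6 177.2 395.5]
0.0125 0.075 [555.  193.9 407.6 169.8 260.6 145.7] [122.5 309.2 148.1 366.2 176.  428.3]
```

```bash
python3 - <<'E'
import cv2
i=cv2.imread('pics/scene0.png')
cv2.imwrite('pics/s_rail2.png',cv2.resize(i[210:330,240:330],None,fx=5,fy=5,interpolation=cv2.INTER_CUBIC))
E
```

```text
(no output)
```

View pics/s_rail2.png

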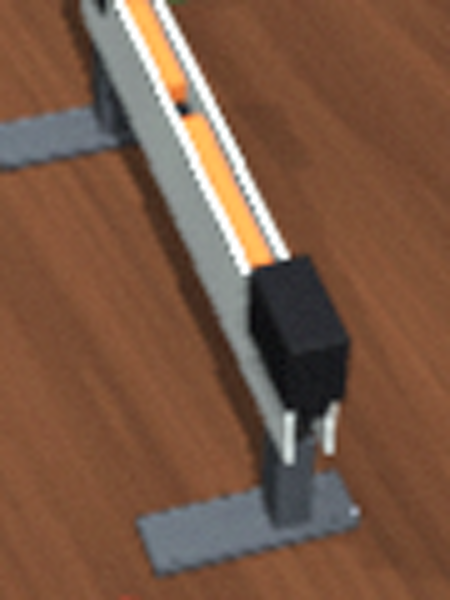

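```bash
python3 - <<'E'
from h import *
t=load('top0.pkl');s=load('scene0.pkl')
np.set_printoptions(precision=1,suppress=True)
C=np.array([.627,.104]);a=-.141
ex=np.array([np.cos(a),np.sin(a)]);ey=np.array([-np.sin(a),np.cos(a)])
P=lambda x,y,z:[*(C+x*ex+y*ey),z]
for x in(-.0105,.0105):
  for z in(.141,.115,.075):
    q=[P(x,y,z) for y in(.18,)]
    print(x,z,((proj(s,q)-[240,210])*5).ravel())
# feet corner on z=0
f=lambda p:np.array(p)/4.6+145-.4
for p in onz(t,f([[135,43],[198,50],[165,240],[98,230],[670,130],[735,137],[705,325],[642,318]]),0)[:,:2]: print((p-C)@ex*1e3,(p-C)@ey*1e3)
g=lambda p:np.array(p)/5+[240,210]-.4
print()
for p in onz(s,g([[137,520],[158,575],[358,515],[335,472]]),0)[:,:2]: print((p-C)@ex*1e3,(p-C)@ey*1e3)
E
```

```text
-0.0105 0.141 [334.4 354.7]
-0.0105 0.115 [331.3 391.7]
-0.0105 0.075 [326.8 446.7]
0.0105 0.141 [292.6 364.3]
0.0105 0.115 [290.2 401.3]
0.0105 0.075 [286.5 456.3]
75.00771778232858 177.2962946670265
76.88782266148795 140.96311262302507
-34.63003612303856 138.35413677057892
-35.20241915165554 176.80031596813248
75.04942909577257 -133.07031766615947
77.10816485636192 -170.2604143846553
-32.50967038546935 -170.47880052482958
-34.39337611606187 -134.85651336230927

74.23743099787592 136.8201113120342
74.23975879421737 173.2555462187117
-35.71033934247768 166.94643761553
-34.2509693272696 136.74136167232442
```

```bash
cat >> h.py <<'E'
from scipy.spatial.transform import Rotation as Ro
def Rt(o): return Ro.from_euler('xyz',o['eef_rot']).as_matrix()
def plan(o,target,yaw=None):
    """shift (tool axes mm), turn deg; yaw: desired world yaw of cup x (jaw axis = cup y, mod pi)"""
    R=Rt(o); sh=R.T@(np.array(target)-o['tool_pos'])*1e3
    turn=0
    if yaw is not None:
        z=R[:,2];cur=np.arctan2(z[1],z[0]);want=yaw+np.pi/2
        d=(want-cur+np.pi/2)%np.pi-np.pi/2
        turn=-np.degrees(d)   # tool x down: +turn about tool x = -yaw
    print('shift',sh.round(1),'turn',round(float(turn),2));return sh,turn
E
python3 - <<'E'
from h import *
from cell import arm
o=arm.get_obs();R=Rt(o);print(R.round(3),o['joint_positions'].round(3))
w=load('wrist0.pkl');c,d=ray(w,[278,206]);print('cam in tool',R.T@(c-o['tool_pos']),'axis',R.T@d[0])
plan(o,[.45,-.30,.33],.18)
E
```

```text
[[-0.001  0.923  0.386]
 [ 0.001  0.386 -0.923]
 [-1.     0.    -0.001]] [ 1.109  0.629  0.038  1.518 -0.027  0.996 -0.02 ]
cam in tool [-1.20188749e-01  7.14850636e-02  1.08494522e-04] axis [ 9.60275284e-01 -2.79056315e-01 -3.66713703e-04]
shift [ -77.1  299.5 -199.4] turn 12.37
```

```bash
python3 - <<'E'
from h import *
from cell import arm
plan(arm.get_obs(),[.515,-.278,.26],.18)
E
```

```text
shift [  -7.1  368.  -194.5] turn 12.37
```

Request:
send_rows(rows=[[-7,37,-19,3,-1],[-7,74,-39,6,-1],[-7,111,-58,9,-1],[-7,148,-78,12.4,-1],[-7,185,-97,12.4,-1],[-7,222,-117,12.4,-1],[-7,259,-137,12.4,-1],[-7,296,-156,12.4,-1],[-7,333,-175,12.4,-1],[-7,368,-194.5,12.4,-1]])

```text
time_s: 0.98
tool_pos: [0.5161, -0.2768, 0.2602]
eef_rot: [-1.008, 1.571, -2.4]
ft_force: [0.3, -0.7, 1.0]
gripper_width: 0.0856
```

```bash
python3 - <<'E'
from h import *
from cell import arm
o=arm.get_obs();print(o['time_s'],o['tool_pos'],o['eef_rot'],o['ft_force'])
c=arm.capture('wrist');c['o']=o;pickle.dump(c,open('w1.pkl','wb'));cv2.imwrite('pics/w1.png',c['frame'][:,:,::-1])
E
```

```text
0.9833 [ 0.51613565 -0.27681975  0.26022399] [-1.00834166  1.57075849 -2.39986459] [ 0.29145895 -0.7318134   0.96205372]
```

View pics/w1.png

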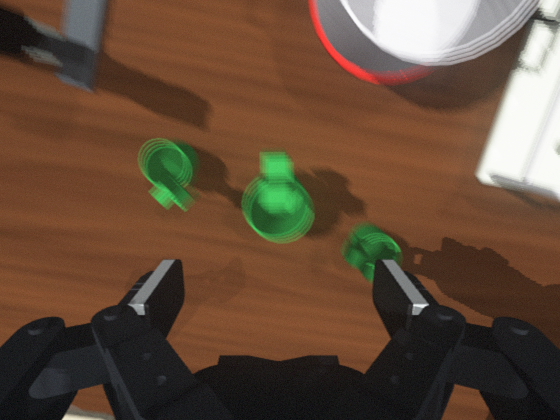

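Cup shows near (280,190), but the frame is motion-blurred, so I'll take it again.

```bash
python3 - <<'E'
from h import *
from cell import arm
for k in range(3): c=arm.capture('wrist')
o=arm.get_obs();print(o['time_s'],o['tool_pos'],o['eef_rot'],o['qvel'].round(3))
c=arm.capture('wrist')
c['o']=o;pickle.dump(c,open('w1.pkl','wb'));cv2.imwrite('pics/w1b.png',c['frame'][:,:,::-1])
cv2.imwrite('pics/w1c.png',cv2.resize(c['frame'][130:260,210:350,::-1],None,fx=5,fy=4.6*5/4.6*.9,interpolation=cv2.INTER_CUBIC))
E
```

```text
1.1833 [ 0.51581792 -0.27688787  0.25994075] [-2.34957833  1.57003763  2.54601727] [ 0.051 -0.005  0.048  0.01   0.011  0.001  0.003]
```

View pics/w1b.png

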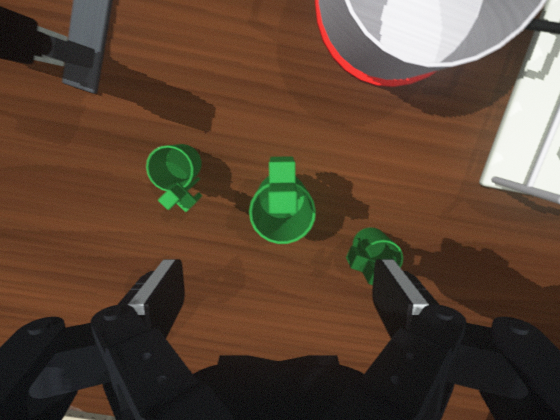

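View pics/w1c.png

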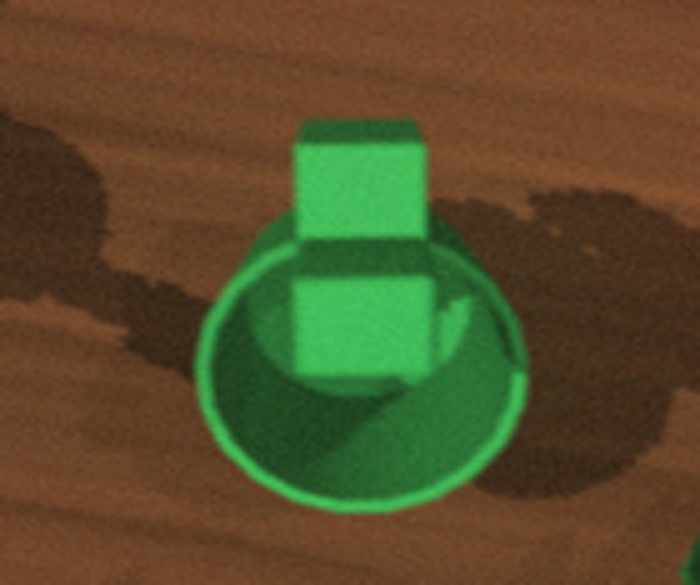

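```bash
python3 - <<'E'
from h import *
c=load('w1.pkl');o=c['o'];np.set_printoptions(precision=4,suppress=True)
print('cam',ray(c,[0,0])[0],R:=Rt(o))
g=lambda p:np.array(p)/[5,4.5]+[210,130]-.4
t=onz(c,g([[292,278],[433,275],[436,376],[293,377]]),.150)
b=onz(c,g([[295,142],[426,143]]),.116)
print(t,b)
print('tab ctr',t.mean(0),'edge lens',np.linalg.norm(t[0]-t[1]),np.linalg.norm(t[1]-t[2]))
e=(t[0]+t[3]-t[1]-t[2])[:2];print('yaw from y edge',np.degrees(np.arctan2(e[1],e[0]))-90)
d=b.mean(0)-t.mean(0);print('yaw tab->toe tip',np.degrees(np.arctan2(d[1],d[0])),np.linalg.norm(d[:2]),'toe tip should be 26 ahead')
y=np.arctan2(d[1],d[0])
ctr=t.mean(0)[:2]
# bowl rim ellipse: points
rim=onz(c,g([[196,365],[528,370],[362,512]]),.07);print(rim)
plan(o,[*ctr,.26],y)
E
```

```text
cam [ 0.5863 -0.264   0.3802] [[-0.0006  0.9833  0.1822]
 [ 0.0004  0.1822 -0.9833]
 [-1.     -0.0005 -0.0005]]
[[ 0.5301 -0.2667  0.15  ]
 [ 0.5343 -0.2871  0.15  ]
 [ 0.5174 -0.291   0.15  ]
 [ 0.5133 -0.2698  0.15  ]] [[ 0.5471 -0.2632  0.116 ]
 [ 0.5508 -0.2845  0.116 ]]
tab ctr [ 0.5238 -0.2787  0.15  ] edge lens 0.020831150020145715 0.017387383645765316
yaw from y edge 11.401029254885401
yaw tab->toe tip 10.848241878652333 0.025661859438605168 toe tip should be 26 ahead
[[ 0.4872 -0.252   0.07  ]
 [ 0.4982 -0.3184  0.07  ]
 [ 0.4582 -0.2917  0.07  ]]
shift [-0.1  7.5  3.2] turn -0.35
```

Request:
send_rows(rows=[[10,7.5,3.2,-0.6,-1],[25,7.5,3.2,-0.6,-1],[45,7.5,3.2,-0.6,-1],[65,7.5,3.2,-0.6,-1],[85,7.5,3.2,-0.6,-1],[100,7.5,3.2,-0.6,-1],[110,7.5,3.2,-0.6,-1],[117,7.5,3.2,-0.6,-1],[119,7.5,3.2,-0.6,-1],[119,7.5,3.2,-0.6,-1]])

```text
time_s: 2.07
tool_pos: [0.5228, -0.281, 0.141]
eef_rot: [-1.624, 1.571, -3.005]
ft_force: [0.5, -0.2, 0.3]
gripper_width: 0.0855
```

```bash
python3 - <<'E'
from h import *
from cell import arm
o=arm.get_obs();print(o['time_s'],o['tool_pos'],o['ft_force'])
c=arm.capture('wrist');c['o']=o;pickle.dump(c,open('w2.pkl','wb'));cv2.imwrite('pics/w2.png',c['frame'][:,:,::-1])
E
```

```text
2.0667 [ 0.52284697 -0.28096419  0.14104922] [ 0.54479796 -0.23532586  0.31942275]
```

View pics/w2.png

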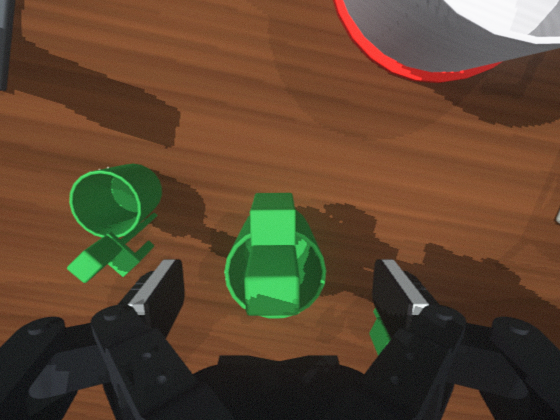

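The tab, at (273,290), is centred between the pads to within about 2 mm. I'll correct that and close.

Request:
send_rows(rows=[[0,1,-2,0,-1],[0,1,-2,0,0],[0,1,-2,0,1],[0,1,-2,0,1],[0,1,-2,0,1],[0,1,-2,0,1],[0,1,-2,0,1],[0,1,-2,0,1],[0,1,-2,0,1],[0,1,-2,0,1]])

```text
time_s: 2.95
tool_pos: [0.5242, -0.2784, 0.1417]
eef_rot: [0.968, 1.569, -0.413]
ft_force: [1.9, 0.2, 2.8]
gripper_width: 0.0208
```

```bash
python3 - <<'E'
from h import *
from cell import arm
o=arm.get_obs();print(o['time_s'],o['tool_pos'],o['ft_force'],o['gripper_width'],Rt(o))
c=arm.capture('wrist');c['o']=o;pickle.dump(c,open('w3.pkl','wb'));cv2.imwrite('pics/w3.png',c['frame'][:,:,::-1])
E
```

```text
2.95 [ 0.52424104 -0.27843081  0.14168544] [1.90669805 0.18580176 2.82567911] 0.020767915168941317 [[ 1.29656428e-03  9.82016117e-01  1.88792652e-01]
 [-5.68406514e-04  1.88793504e-01 -9.82016644e-01]
 [-9.99998998e-01  1.16593673e-03  8.02967272e-04]]
```

View pics/w3.png

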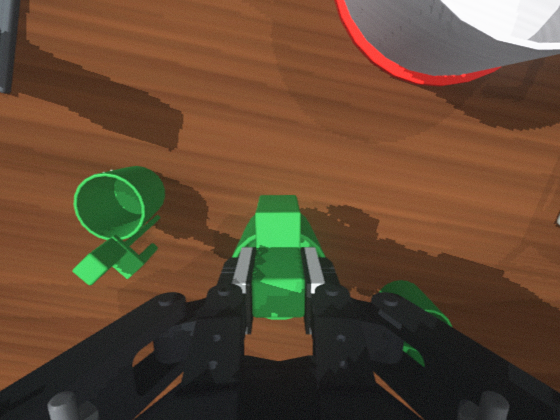

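```bash
python3 - <<'E'
from h import *
from cell import arm
o=arm.get_obs()
n=np.array([.6238,.0744]);a=-.141;ex=np.array([np.cos(a),np.sin(a)])
plan(o,[*(n-.062*ex),.31],a);print(o['joint_positions'].round(2))
E
```

```text
shift [-168.5  105.9 -347.7] turn 18.96
[ 0.4   0.69  0.07  1.78 -0.07  0.67 -0.88]
```

Request:
send_rows(rows=[[-2,0,0,0,1],[-8,0,0,0,1],[-20,0,0,0,1],[-40,0,0,0,1],[-65,0,0,0,1],[-90,0,0,0,1],[-115,0,0,0,1],[-140,0,0,0,1],[-158,0,0,0,1],[-168,0,0,0,1]])

```text
time_s: 3.83
tool_pos: [0.5239, -0.2785, 0.3119]
eef_rot: [0.927, 1.568, -0.455]
ft_force: [0.3, 0.4, -0.9]
gripper_width: 0.0209
```

```bash
python3 - <<'E'
from h import *
from cell import arm
o=arm.get_obs();print(o['ft_force'],o['gripper_width'])
n=np.array([.6238,.0744]);a=-.141;ex=np.array([np.cos(a),np.sin(a)])
plan(o,[*(n-.062*ex),.31],a);print(o['joint_positions'].round(2))
c=arm.capture('wrist');c['o']=o;pickle.dump(c,open('w4.pkl','wb'));cv2.imwrite('pics/w4.png',c['frame'][:,:,::-1])
E
```

```text
[ 0.27600879  0.35356466 -0.86848541] 0.0208549810888854
shift [   1.5  106.  -347.9] turn 18.94
[ 0.38  0.49  0.09  1.61 -0.05  1.04 -0.89]
```

View pics/w4.png

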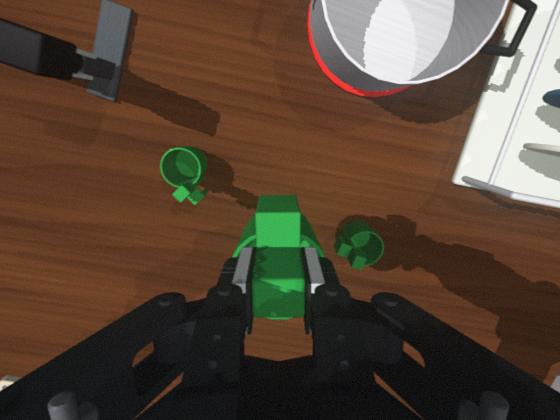

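The cup is lifted and sits straight in the grip. Next I'll move to hover in front of the rail.

Request:
send_rows(rows=[[1,4,-15,2,1],[1,12,-45,5,1],[1,24,-85,9,1],[1,37,-125,13,1],[1,50,-165,17,1],[1,63,-205,19,1],[1,76,-245,19,1],[1,90,-290,19,1],[1,101,-325,19,1],[1,106,-348,19,1]])

```text
time_s: 4.72
tool_pos: [0.5612, 0.0893, 0.3068]
eef_rot: [-2.226, 1.567, 2.35]
ft_force: [0.8, 0.9, -1.5]
gripper_width: 0.0214
```

```bash
python3 - <<'E'
from h import *
from cell import arm
for k in range(5): c=arm.capture('wrist')
o=arm.get_obs();print(o['time_s'],o['tool_pos'],Rt(o),abs(o['qvel']).max())
c=arm.capture('wrist');c['o']=o;pickle.dump(c,open('w5.pkl','wb'));cv2.imwrite('pics/w5.png',c['frame'][:,:,::-1])
E
```

```text
4.9667 [0.56137363 0.08239763 0.30724993] [[-0.002246    0.98987217 -0.14194378]
 [-0.00165372 -0.14194762 -0.98987279]
 [-0.99999611 -0.00198852  0.00195579]] 0.02606114128908512
```

View pics/w5.png

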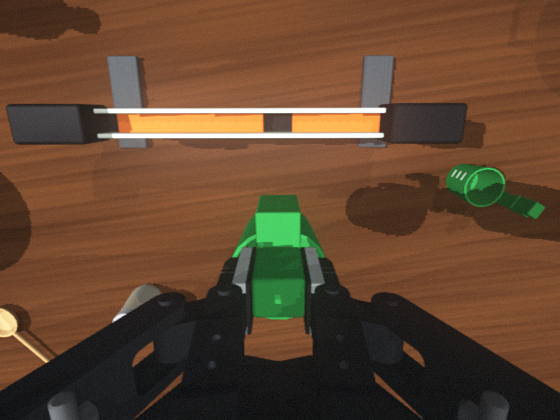

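```bash
python3 - <<'E'
from h import *
c=load('w5.pkl');f=c['frame']
cv2.imwrite('pics/w5z.png',cv2.resize(f[95:155,90:390,::-1],None,fx=2.6,fy=9,interpolation=cv2.INTER_CUBIC))
np.set_printoptions(precision=4,suppress=True)
# white edges by intensity profile (min channel), top & bottom walls, at several columns
g=f.min(2).astype(float)
for col in (140,180,220,250,310,340,370):
    p=g[98:146,col-3:col+4].mean(1); print(col,[(98+i,int(v)) for i,v in enumerate(p) if v>90])
hsv=cv2.cvtColor(f,cv2.COLOR_RGB2HSV)
m=(hsv[...,0]<20)&(hsv[...,1]>180)&(hsv[...,2]>150)
for r in (117,120,123,126,129): 
    x=np.where(m[r,100:400])[0]+100; gaps=np.where(np.diff(x)>5)[0]; print(r,x.min(),x.max(),[(x[k],x[k+1]) for k in gaps])
E
```

```text
140 [(98, 94), (99, 94), (100, 96), (101, 98), (102, 98), (103, 99), (104, 101), (105, 102), (106, 102), (107, 109), (108, 190), (109, 255), (110, 255), (111, 254), (112, 250), (113, 132), (121, 90), (122, 90), (123, 93), (124, 93), (125, 92), (126, 92), (127, 93), (128, 92), (129, 92), (130, 92), (131, 91), (132, 103), (133, 190), (134, 255), (135, 255), (136, 255), (137, 251), (138, 150), (139, 122), (140, 125), (141, 121), (142, 117), (143, 117), (144, 117), (145, 116)]
180 [(108, 181), (109, 255), (110, 255), (111, 254), (112, 250), (113, 121), (121, 90), (122, 91), (123, 93), (124, 93), (125, 93), (126, 92), (127, 92), (128, 94), (129, 93), (130, 91), (131, 91), (132, 103), (133, 192), (134, 255), (135, 255), (136, 255), (137, 253), (138, 108)]
220 [(108, 191), (109, 255), (110, 255), (111, 254), (112, 249), (113, 109), (124, 90), (128, 91), (129, 90), (130, 91), (132, 109), (133, 199), (134, 254), (135, 255), (136, 255), (137, 251), (138, 102)]
250 [(108, 200), (109, 255), (110, 255), (111, 254), (112, 247), (113, 102), (132, 113), (133, 204), (134, 254), (135, 255), (136, 255)
[... 364 characters left out ...]
9, 120), (100, 119), (101, 120), (102, 121), (103, 121), (104, 120), (105, 117), (106, 118), (107, 157), (108, 242), (109, 255), (110, 253), (111, 252), (112, 235), (132, 145), (133, 233), (134, 255), (135, 254), (136, 254), (137, 220), (138, 90), (143, 108), (144, 111), (145, 110)]
117 118 379 [(np.int64(128), np.int64(292)), (np.int64(292), np.int64(330)), (np.int64(330), np.int64(363)), (np.int64(363), np.int64(371))]
120 118 379 [(np.int64(129), np.int64(262)), (np.int64(262), np.int64(359)), (np.int64(359), np.int64(367))]
123 119 379 [(np.int64(129), np.int64(375))]
126 119 379 [(np.int64(130), np.int64(292)), (np.int64(292), np.int64(374))]
129 119 378 [(np.int64(131), np.int64(371))]
```

View pics/w5z.png

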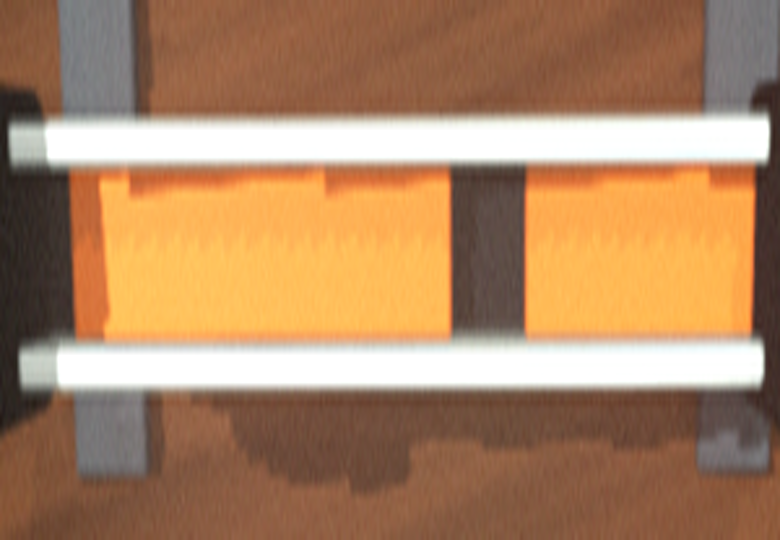

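```bash
python3 - <<'E'
from h import *
c=load('w5.pkl');o=c['o'];np.set_printoptions(precision=4,suppress=True)
fo=onz(c,[[140,107.9],[370,107.2]],.141);fi=onz(c,[[140,113.1],[370,112.5]],.141)
no=onz(c,[[140,138.2],[370,137.6]],.141);ni=onz(c,[[140,132.8],[370,132.3]],.141)
print('widths',[np.linalg.norm((a-b).mean(0)) for a,b in((fo,fi),(fi,ni),(ni,no))])
mid=(fo+no)/2;d=mid[0]-mid[1];a=np.arctan2(-d[0],d[1]);print('rail yaw',a,np.degrees(a))
nt=onz(c,[[263.5,122],[291.9,122]],.127);print('notch',nt,np.linalg.norm(nt[0]-nt[1]))
ey=np.array([-np.sin(a),np.cos(a)]);ex=np.array([np.cos(a),np.sin(a)])
m=mid.mean(0)[:2]; n=nt.mean(0)[:2]; n=m+ey*((n-m)@ey); print('notch centre on channel axis',n)
cap=onz(c,[[97,123],[383,123]],.161)[:,:2]
print('caps inner along from notch',[(p-n)@ey*1e3 for p in cap])
R=Rt(o);v=R.T@(np.array([*n,.127])-o['tool_pos'])*1e3;print('notch in tool mm',v)
print('tool yaw',np.arctan2(-R[0,2]*-1,-R[1,2]), 'jaw',R[:,2])
# bridge front edge in image: tip at z offset
b=onz(c,[[257,197],[299,197]],o['tool_pos'][2]-.0257); print('bridge front in tool',(b-o['tool_pos'])@R*1e3)
plan(o,[*(n-.022*ex),.2],a)
E
```

```text
widths [np.float64(0.0043070323875203965), np.float64(0.016550920799440007), np.float64(0.0045806565898599445)]
rail yaw -0.140199707362987 -8.032851520868368
notch [[0.6258 0.0861 0.127 ]
 [0.6221 0.0606 0.127 ]] 0.02577083670065538
notch centre on channel axis [0.6236 0.0734]
caps inner along from notch [np.float64(145.4172576268529), np.float64(-84.82445577943403)]
notch in tool mm [180.1242  63.2762  -0.3148]
tool yaw -0.14242507912468028 jaw [-0.1419 -0.9899  0.002 ]
bridge front in tool [[25.6139 33.5309 -9.9576]
 [25.6526 33.5117  9.8111]]
shift [107.2  41.1  -0.1] turn -0.13
```

```bash
python3 - <<'E'
from h import *
c=load('w5.pkl');o=c['o'];np.set_printoptions(precision=4,suppress=True);R=Rt(o)
f=c['frame'];print(f[190:252:1,278,1])
E
python3 - <<'E'
import sys;sys.path.insert(0,'.')
import os;os.chdir('.')
from h import *
c=load('w5.pkl');o=c['o'];R=Rt(o)
for r in (211,212,213):
    b=onz(c,[[257,r],[299,r]],o['tool_pos'][2]-.0257); print(r,((b-o['tool_pos'])@R*1e3).round(1).tolist())
for r in (195,196):
    b=onz(c,[[257,r],[299,r]],o['tool_pos'][2]-.0617); print(r,((b-o['tool_pos'])@R*1e3).round(1).tolist())
E
```

```text
[ 82  79  82  82  89  89  89  92  94  91  96  95  97  99  97  92  95  97
  97  92  88 102 143 194 211 206 208 207 208 211 212 209 208 209 212 211
 210 210 206 208 211 209 211 209 209 208 209 211 208 210 211 209 211 213
 209 186 131  93  81  82  84  84]
211 [[25.6, 26.6, -10.1], [25.7, 26.6, 9.9]]
212 [[25.6, 26.1, -10.1], [25.7, 26.1, 9.9]]
213 [[25.6, 25.6, -10.1], [25.7, 25.6, 10.0]]
195 [[61.6, 25.4, -12.4], [61.7, 25.3, 12.2]]
196 [[61.6, 24.8, -12.4], [61.7, 24.7, 12.2]]
```

Request:
send_rows(rows=[[0,10,-5,0,1],[5,25,-12,0,1],[15,37,-18,0,1],[28,41,-18.5,0,1],[45,41,-18.5,0,1],[60,41,-18.5,0,1],[73,41,-18.5,0,1],[82,41,-18.5,0,1],[87,41,-18.5,0,1],[88,41,-18.5,0,1]])

```text
time_s: 5.85
tool_pos: [0.6045, 0.095, 0.2191]
eef_rot: [-1.084, 1.568, -2.798]
ft_force: [0.5, 0.1, -0.3]
gripper_width: 0.0213
```

```bash
cat > chk.py <<'E'
from h import *
from cell import arm
import sys
n=np.array([.6236,.0734]);a=-.140
ex=np.array([np.cos(a),np.sin(a)]);ey=np.array([-np.sin(a),np.cos(a)])
ps=[];fs=[]
for k in range(2 if len(sys.argv)<3 else int(sys.argv[2])):
    c=arm.capture('scene' if len(sys.argv)>3 else 'wrist');o=arm.get_obs();ps.append(o['tool_pos']);fs.append(o['ft_force'])
R=Rt(o);p=np.mean(ps,0);toe=p+R@np.array([.0617,.022,0])
print('t',o['time_s'],'toe rel notch x,y mm',((toe[:2]-n)@ex*1e3).round(1),((toe[:2]-n)@ey*1e3).round(1),'toe z',(toe[2]*1e3).round(1),'F',np.mean(fs,0).round(2),'w',o['gripper_width'].round(4),'tilt',R[:,0].round(4),'yaw',np.degrees(np.arctan2(R[0,2],-R[1,2])).round(2))
if len(sys.argv)>1: 
    c['o']=o;pickle.dump(c,open(sys.argv[1]+'.pkl','wb'));cv2.imwrite(f'pics/{sys.argv[1]}.png',c['frame'][:,:,::-1])
E
python3 chk.py w6 4
```

```text
Traceback (most recent call last):
  File "chk.py", line 10, in <module>
    print('t',o['time_s'],'toe rel notch x,y mm',((toe[:2]-n)@ex*1e3).round(1),((toe[:2]-n)@ey*1e3).round(1),'toe z',(toe[2]*1e3).round(1),'F',np.mean(fs,0).round(2),'w',o['gripper_width'].round(4),'tilt',R[:,0].round(4),'yaw',np.degrees(np.arctan2(R[0,2],-R[1,2])).round(2))
                                                                                                                                                                          ^^^^^^^^^^^^^^^^^^^^^^^^
AttributeError: 'float' object has no attribute 'round'
```

```bash
sed -i "s/o\['gripper_width'\].round(4)/round(o['gripper_width'],4)/" chk.py; python3 chk.py w6 2
```

```text
t 6.15 toe rel notch x,y mm 1.3 20.0 toe z 159.5 F [ 0.27  0.31 -0.77] w 0.0211 tilt [ 1.5e-03  3.0e-04 -1.0e+00] yaw -8.13
```

View pics/w6.png

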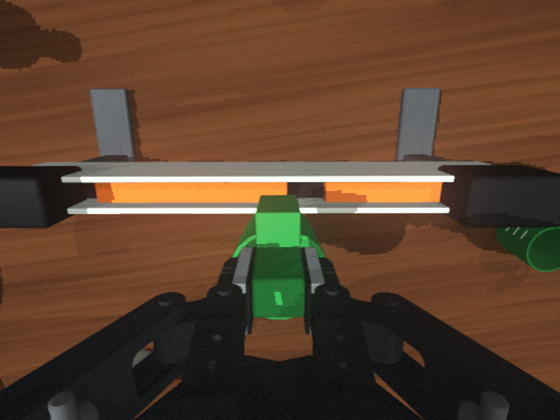

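```bash
cat > meas.py <<'E'
from h import *
import sys
c=load(sys.argv[1]);o=c['o'];R=Rt(o);f=c['frame'];r0,r1=int(sys.argv[2]),int(sys.argv[3])
g=f.min(2).astype(float)
out=[]
for col in map(int,sys.argv[4].split(',')):
    p=g[r0:r1,col-3:col+4].mean(1)>180; i=np.where(np.diff(p.astype(int)))[0]; print(col,i+r0,[int(x) for x in g[r0:r1,col]])
E
python3 meas.py w6.pkl 155 220 150,220,380,420
python3 - <<'E'
import sys;sys.path.insert(0,'.')
import cv2
i=cv2.imread('pics/w6.png');cv2.imwrite('pics/w6z.png',cv2.resize(i[155:255,210:370],None,fx=5,fy=5,interpolation=cv2.INTER_CUBIC))
E
```

```text
150 [176 181 207 212] [50, 51, 46, 49, 41, 36, 63, 119, 124, 117, 120, 120, 120, 120, 120, 123, 122, 121, 118, 122, 122, 169, 251, 254, 252, 250, 246, 123, 60, 59, 67, 67, 67, 68, 68, 68, 70, 69, 70, 69, 67, 69, 69, 70, 66, 68, 72, 91, 120, 124, 122, 124, 150, 233, 251, 252, 252, 252, 179, 56, 39, 47, 50, 40, 45]
220 [175 181 207 213] [54, 51, 44, 47, 43, 42, 55, 119, 118, 117, 119, 119, 122, 125, 117, 114, 121, 121, 120, 122, 126, 185, 248, 253, 252, 250, 243, 115, 64, 61, 65, 65, 64, 67, 65, 69, 68, 70, 68, 68, 68, 69, 67, 70, 68, 69, 78, 98, 122, 125, 122, 120, 158, 238, 250, 251, 251, 251, 186, 65, 46, 56, 44, 52, 55]
380 [175 181 207 212] [60, 57, 57, 57, 48, 54, 74, 123, 120, 120, 119, 125, 118, 119, 125, 122, 126, 124, 123, 113, 153, 233, 250, 249, 247, 245, 226, 84, 63, 67, 66, 70, 68, 71, 72, 72, 70, 71, 74, 73, 71, 67, 76, 71, 70, 72, 82, 106, 124, 123, 120, 119, 162, 247, 251, 248, 250, 245, 105, 38, 40, 36, 38, 40, 35]
420 [175 181 207 212] [54, 51, 54, 52, 55, 72, 99, 120, 122, 125, 123, 127, 124, 120, 125, 123, 126, 120, 125, 121, 157, 238, 250, 250, 249, 247, 238, 89, 64, 67, 69, 69, 68, 70, 69, 73, 76, 71, 75, 77, 72, 74, 70, 75, 73, 73, 85, 119, 126, 121, 122, 119, 167, 249, 251, 250, 248, 242, 98, 39, 37, 39, 43, 42, 38]
```

View pics/w6z.png

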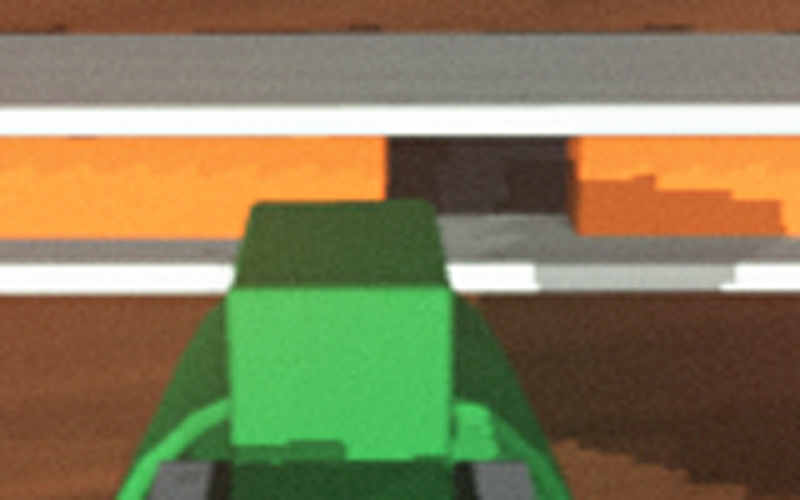

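```bash
cat > pt.py <<'E'
from h import *
np.set_printoptions(precision=1,suppress=True)
def T(c,uv,z):
    o=c['o'];return (onz(c,uv,z)-o['tool_pos'])@Rt(o)*1e3
E
python3 - <<'E'
from pt import *
c=load('w6.pkl')
print(T(c,[[220,175.6],[220,181.4],[220,207.4],[220,213.1]],.141))
print(T(c,[[380,175.2],[380,181.1],[380,207.3],[380,212.7]],.141))
print('notch',T(c,[[287,185],[325.2,185]],.127))
print('toe front bottom',T(c,[[260.2,195.4],[296.8,195.4]],c['o']['tool_pos'][2]-.0617))
print('bridge front',T(c,[[255.6,212.6],[300,212.6]],c['o']['tool_pos'][2]-.0257))
E
```

```text
[[ 80.2  33.4 -36.8]
 [ 80.2  29.7 -37. ]
 [ 80.2  12.4 -37.9]
 [ 80.1   8.5 -38.1]]
[[80.1 33.7 64.7]
 [80.1 29.9 65. ]
 [80.1 12.4 66.5]
 [80.1  8.8 66.9]]
notch [[94.1 24.2  6.1]
 [94.1 24.2 32.3]]
toe front bottom [[ 61.7  25.2 -10.5]
 [ 61.7  25.2  11. ]]
bridge front [[ 25.7  25.9 -10.7]
 [ 25.7  25.9  10.5]]
```

Request:
send_rows(rows=[[3,-0.8,0,0,1],[7,-0.8,0,0,1],[12,-0.8,0,0,1],[16,-0.8,0,0,1],[20,-0.8,0,0,1],[23,-0.8,0,0,1],[26,-0.8,0,0,1],[28,-0.8,0,0,1],[29,-0.8,0,0,1],[29,-0.8,0,0,1]])

```text
time_s: 6.98
tool_pos: [0.6044, 0.0962, 0.1911]
eef_rot: [-1.143, 1.571, -2.856]
ft_force: [0.4, -0.1, -1.2]
gripper_width: 0.0208
```

```bash
python3 chk.py w7 3
```

```text
t 7.1333 toe rel notch x,y mm 0.0 19.9 toe z 129.7 F [-0.07  0.19 -0.95] w 0.0211 tilt [ 4.e-04  1.e-04 -1.e+00] yaw -8.12
```

View pics/w7.png

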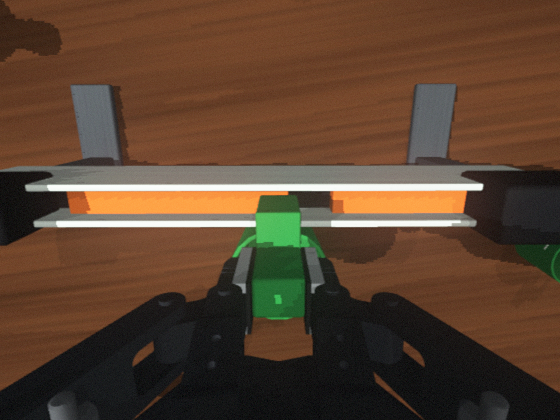

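The toe is in the channel with free space on both sides, its front edge at row 196 between walls at rows 188 and 215. I'll lower it gently onto the strip.

Request:
send_rows(rows=[[0.5,0,0,0,1],[1,0,0,0,1],[1.5,0,0,0,1],[2,0,0,0,1],[2.4,0,0,0,1],[2.8,0,0,0,1],[3.2,0,0,0,1],[3.6,0,0,0,1],[4,0,0,0,1],[4,0,0,0,1]])

```text
time_s: 7.97
tool_pos: [0.6045, 0.0962, 0.1875]
eef_rot: [2.294, 1.571, 0.581]
ft_force: [-0.4, 0.1, 0.7]
gripper_width: 0.0208
```

```bash
python3 chk.py w8 4
```

```text
t 8.1667 toe rel notch x,y mm -0.1 19.9 toe z 125.8 F [-0.89 -0.18  1.37] w 0.0212 tilt [ 1.e-04  1.e-04 -1.e+00] yaw -8.12
```

Contact: about 2.3 N on the strip. I'll slide toward the notch, which is about 19 mm along tool z.

Request:
send_rows(rows=[[0,0,1,0,1],[0,0,2.5,0,1],[0,0,4,0,1],[0,0,5.5,0,1],[0,0,7,0,1],[0,0,8.5,0,1],[0,0,10,0,1],[0,0,11.5,0,1],[0,0,13,0,1],[0,0,14,0,1]])

```text
time_s: 9.0
tool_pos: [0.6025, 0.0821, 0.1874]
eef_rot: [1.275, 1.571, -0.438]
ft_force: [0.1, 1.8, 1.1]
gripper_width: 0.0212
```

```bash
python3 chk.py w9 3;  python3 - <<'E'
import cv2
i=cv2.imread('pics/w9.png');cv2.imwrite('pics/w9z.png',cv2.resize(i[155:255,210:370],None,fx=5,fy=5,interpolation=cv2.INTER_CUBIC))
E
```

```text
t 9.15 toe rel notch x,y mm -0.1 5.5 toe z 125.7 F [0.62 0.91 1.26] w 0.0213 tilt [ 1.e-04 -2.e-04 -1.e+00] yaw -8.14
```

View pics/w9z.png

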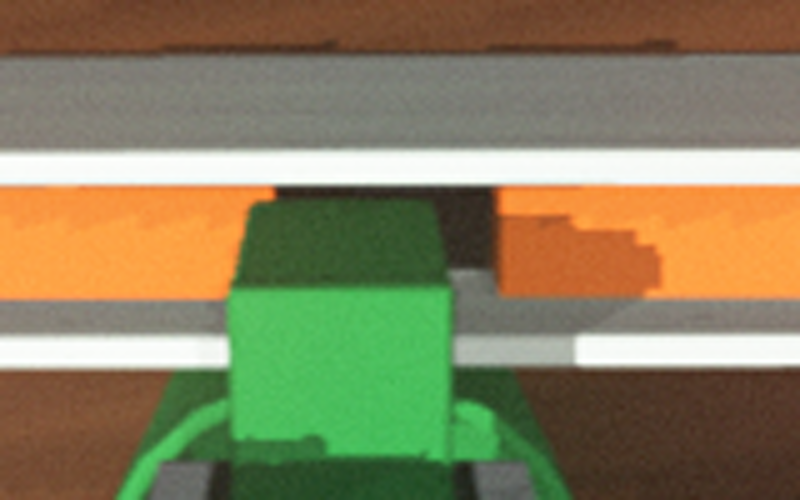

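Toe spans columns 252 to 437 and the notch 275 to 497 in the crop, so about 5 mm remains.

Request:
send_rows(rows=[[0,0,0.6,0,1],[0,0,1.2,0,1],[0,0,1.8,0,1],[0,0,2.4,0,1],[0,0,3,0,1],[0,0,3.6,0,1],[0,0,4.2,0,1],[0,0,4.8,0,1],[0,0,5,0,1],[0,0,5,0,1]])

```text
time_s: 9.98
tool_pos: [0.6016, 0.077, 0.1871]
eef_rot: [-0.827, 1.57, -2.54]
ft_force: [-0.0, -0.7, -1.2]
gripper_width: 0.0207
```

```bash
python3 chk.py w10 3;  python3 - <<'E'
import cv2
i=cv2.imread('pics/w10.png');cv2.imwrite('pics/w10z.png',cv2.resize(i[155:255,210:370],None,fx=5,fy=5,interpolation=cv2.INTER_CUBIC))
E
```

```text
t 10.1333 toe rel notch x,y mm -0.2 0.7 toe z 125.5 F [ 0.49  0.08 -1.03] w 0.0207 tilt [-1.e-04 -1.e-04 -1.e+00] yaw -8.12
```

View pics/w10z.png

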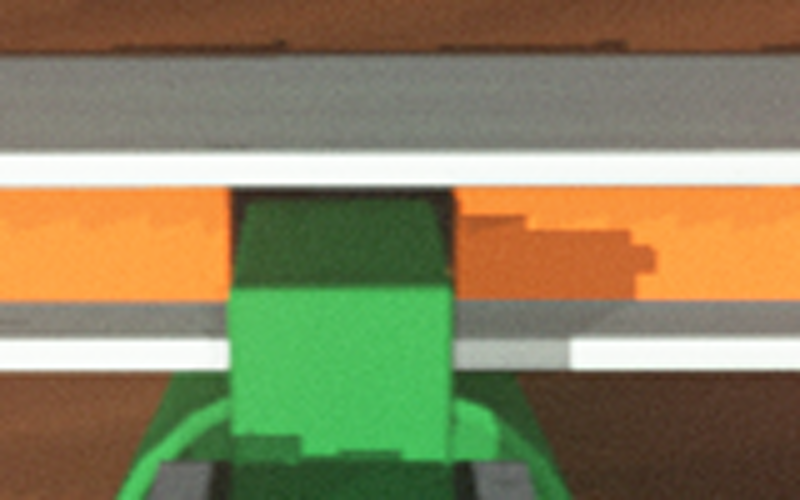

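The force is back to −1 N, so the toe is over the notch and centred to about 0.2 mm. Lowering it in.

Request:
send_rows(rows=[[1,0,0,0,1],[2,0,0,0,1],[3,0,0,0,1],[4,0,0,0,1],[5,0,0,0,1],[6,0,0,0,1],[7,0,0,0,1],[7.7,0,0,0,1],[8,0,0,0,1],[8,0,0,0,1]])

```text
time_s: 10.97
tool_pos: [0.6018, 0.0773, 0.1792]
eef_rot: [-1.099, 1.571, -2.811]
ft_force: [0.5, -0.3, -0.7]
gripper_width: 0.0212
```

```bash
python3 chk.py w11 3
```

```text
t 11.1167 toe rel notch x,y mm -0.1 0.8 toe z 117.7 F [-0.36  0.24 -0.86] w 0.0212 tilt [ 2.e-04  0.e+00 -1.e+00] yaw -8.12
```

Request:
send_rows(rows=[[0.4,0,0,0,1],[0.8,0,0,0,1],[1.2,0,0,0,1],[1.6,0,0,0,1],[2,0,0,0,1],[2.4,0,0,0,1],[2.8,0,0,0,1],[3.2,0,0,0,1],[3.5,0,0,0,1],[3.5,0,0,0,1]])

```text
time_s: 11.95
tool_pos: [0.6018, 0.0774, 0.1759]
eef_rot: [2.162, 1.571, 0.449]
ft_force: [-0.3, 0.3, 0.8]
gripper_width: 0.0211
```

```bash
python3 chk.py w12 3;  python3 - <<'E'
import cv2
i=cv2.imread('pics/w12.png');cv2.imwrite('pics/w12z.png',cv2.resize(i[155:255,210:370],None,fx=5,fy=5,interpolation=cv2.INTER_CUBIC))
E
```

```text
t 12.1 toe rel notch x,y mm -0.1 0.9 toe z 114.2 F [-0.88  0.5   0.26] w 0.021 tilt [ 1.e-04  1.e-04 -1.e+00] yaw -8.12
```

View pics/w12z.png

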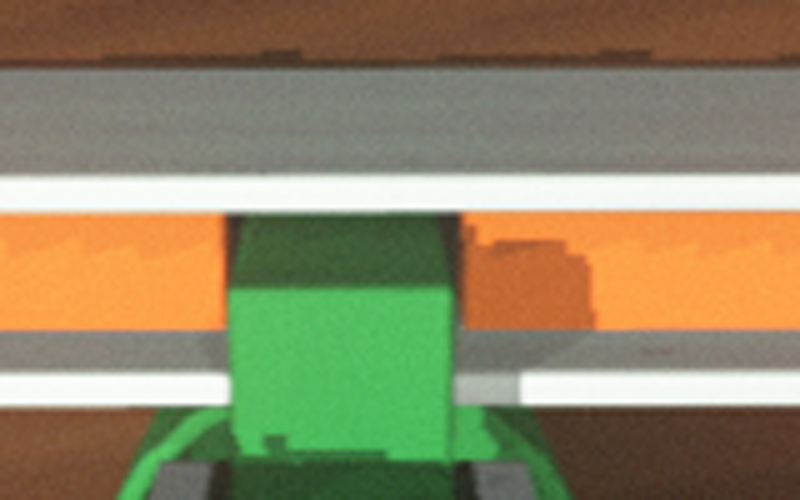

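```bash
python3 - <<'E'
from pt import *
c=load('w12.pkl')
print(T(c,[[240,189.7],[240,197],[240,228.8],[240,235.8]],.1405))
print('bridge front',T(c,[[255.6,212.4],[300,212.4]],c['o']['tool_pos'][2]-.0257))
E
```

```text
[[ 35.4  34.7 -19. ]
 [ 35.4  31.  -19.1]
 [ 35.4  14.  -19.7]
 [ 35.4  10.1 -19.8]]
bridge front [[ 25.7  25.9 -10.8]
 [ 25.7  25.9  10.4]]
```

The strap has about 4 mm of clearance to the lip. I'll bring it gently up to the apron so the cup hangs straight.

Request:
send_rows(rows=[[-0.3,0.4,0,0,1],[-0.3,0.8,0,0,1],[-0.3,1.2,0,0,1],[-0.3,1.6,0,0,1],[-0.3,2,0,0,1],[-0.3,2.4,0,0,1],[-0.3,2.8,0,0,1],[-0.3,3.2,0,0,1],[-0.3,3.5,0,0,1],[-0.3,3.5,0,0,1]])

```text
time_s: 12.93
tool_pos: [0.6054, 0.0768, 0.1761]
eef_rot: [1.773, 1.571, 0.06]
ft_force: [-0.6, -0.6, -0.2]
gripper_width: 0.0208
```

```bash
python3 chk.py w13 4
```

```text
t 13.1333 toe rel notch x,y mm 3.5 0.8 toe z 114.4 F [-0.26  0.18 -0.82] w 0.0211 tilt [ 2.e-04  0.e+00 -1.e+00] yaw -8.13
```

Request:
send_rows(rows=[[0,0.1,0,0,1],[0,0.2,0,0,1],[0,0.3,0,0,1],[0,0.4,0,0,1],[0,0.5,0,0,1],[0.1,0.5,0,0,1],[0.2,0.5,0,0,1],[0.3,0.5,0,0,1],[0.4,0.5,0,0,1],[0.4,0.5,0,0,1]])

```text
time_s: 13.97
tool_pos: [0.6055, 0.0768, 0.1757]
eef_rot: [-1.489, 1.57, 3.082]
ft_force: [-2.4, 1.1, 0.9]
gripper_width: 0.0209
```

```bash
python3 chk.py w14 4;python3 chk.py s14 1 s;  python3 - <<'E'
import cv2
i=cv2.imread('pics/s14.png');cv2.imwrite('pics/s14z.png',cv2.resize(i[130:330,200:340],None,fx=4,fy=3,interpolation=cv2.INTER_CUBIC))
E
```

```text
t 14.1667 toe rel notch x,y mm 3.5 0.8 toe z 114.0 F [-2.93  0.57  0.97] w 0.0213 tilt [-6.e-04  0.e+00 -1.e+00] yaw -8.12
t 14.2167 toe rel notch x,y mm 3.5 0.8 toe z 114.0 F [-2.34  0.21  0.43] w 0.0212 tilt [-6.e-04  0.e+00 -1.e+00] yaw -8.12
```

View pics/w14.png

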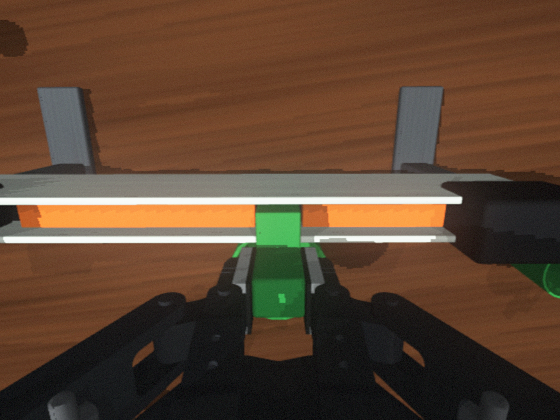

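View pics/s14z.png

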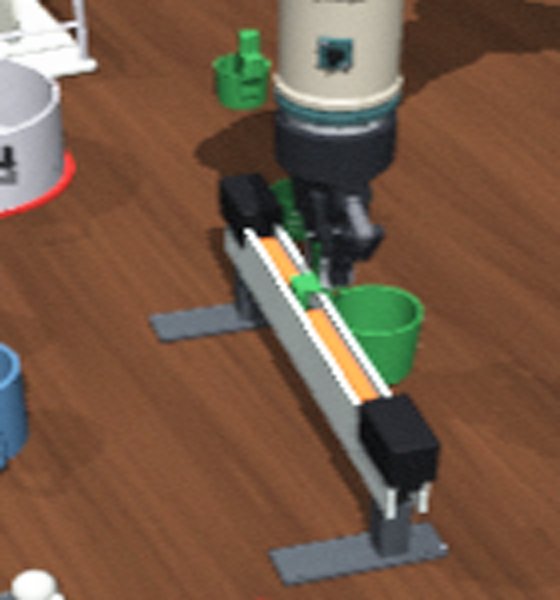

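The strap is against the lip at about 2.5 N and the toe is on the notch floor. Releasing.

Request:
send_rows(rows=[[0,-0.3,0,0,1],[0,-0.3,0,0,0.5],[0,-0.3,0,0,0.3],[0,-0.3,0,0,0.1],[0,-0.3,0,0,-0.1],[0,-0.3,0,0,-0.3],[0,-0.3,0,0,-0.5],[0,-0.3,0,0,-0.5],[0,-0.3,0,0,-0.5],[0,-0.3,0,0,-0.5]])

```text
time_s: 15.05
tool_pos: [0.6056, 0.0768, 0.1757]
eef_rot: [1.641, 1.571, -0.072]
ft_force: [-0.8, 0.1, 0.6]
gripper_width: 0.0641
```

```bash
python3 chk.py w15 2
```

```text
t 15.15 toe rel notch x,y mm 3.6 0.9 toe z 114.0 F [-0.05  0.04 -0.06] w 0.0637 tilt [ 1.e-04  0.e+00 -1.e+00] yaw -8.13
```

View pics/w15.png

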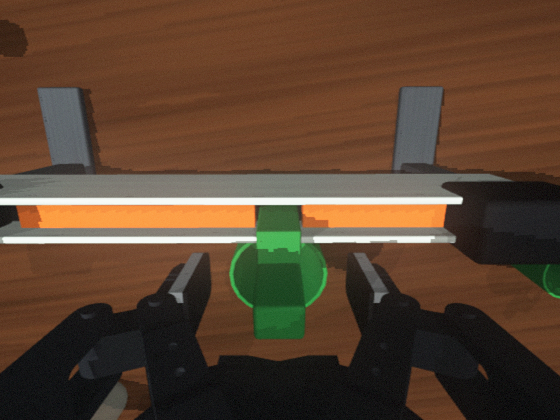

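The tab seems to have leaned back a little. I'll retreat straight up and look.

Request:
send_rows(rows=[[-3,0,0,0,-0.6],[-10,0,0,0,-0.8],[-20,0,0,0,-1],[-35,0,0,0,-1],[-50,0,0,0,-1],[-65,0,0,0,-1],[-80,0,0,0,-1],[-90,0,0,0,-1],[-98,0,0,0,-1],[-100,0,0,0,-1]])

```text
time_s: 15.98
tool_pos: [0.6062, 0.0769, 0.2776]
eef_rot: [1.875, 1.568, 0.162]
ft_force: [0.7, -0.4, 0.3]
gripper_width: 0.0853
```

```bash
python3 chk.py w16 5; python3 chk.py s16 1 s;  python3 - <<'E'
import cv2
i=cv2.imread('pics/s16.png');cv2.imwrite('pics/s16z.png',cv2.resize(i[190:290,250:330],None,fx=7,fy=6,interpolation=cv2.INTER_CUBIC))
E
```

```text
t 16.2333 toe rel notch x,y mm 3.3 0.8 toe z 213.9 F [ 0.19 -0.22 -0.42] w 0.0853 tilt [-1.7e-03 -3.0e-04 -1.0e+00] yaw -8.12
t 16.2833 toe rel notch x,y mm 3.0 0.7 toe z 213.1 F [0.14 0.31 0.58] w 0.0853 tilt [-1.7e-03 -3.0e-04 -1.0e+00] yaw -8.12
```

View pics/w16.png

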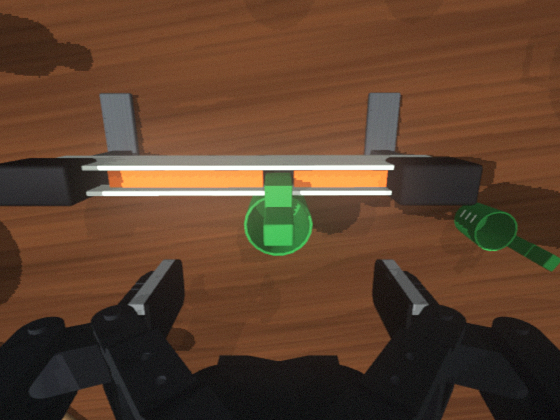

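View pics/s16z.png

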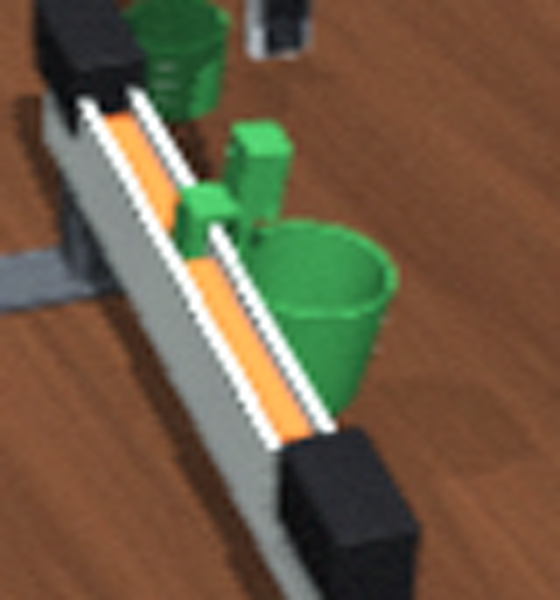

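```bash
python3 - <<'E'
from h import *
i=cv2.imread('pics/w16.png');cv2.imwrite('pics/w16z.png',cv2.resize(i[150:265,225:335],None,fx=6,fy=5,interpolation=cv2.INTER_CUBIC))
# prediction of upright seated cup, toe at channel x=+3.5, floor 115 => tab centre z .168
n=np.array([.6236,.0734]);a=-.140;ex=np.array([np.cos(a),np.sin(a)]);ey=np.array([-np.sin(a),np.cos(a)])
def P(x,y,z,t,toe=.0035): # cup coords rel toe-bottom (x fwd, z up), tilt t (bowl bottom swings to +x, top to -x)
    X=x*np.cos(t)-z*np.sin(t);Z=z*np.cos(t)+x*np.sin(t)
    return [*(n+ex*(toe+X)+ey*y),.115+Z]
c=load('w16.pkl');s=load('s16.pkl')
for t in(0,.03,.06,.1):
    q=[P(-.013,.011,.070,t),P(-.013,-.011,.070,t),P(-.031,-.011,.070,t),P(-.031,.011,.070,t),P(.004,.011,.036,t),P(.004,-.011,.036,t),P(-.055-.034,0,-.01,t)]
    print(t,((proj(c,q)-[225,150]+.4)*[6,5]).round(0).tolist());print('   s',((proj(s,q)-[250,190]+.4)*[7,6]).round(0).tolist())
E
```

```text
0 [[231.0, 288.0], [424.0, 288.0], [422.0, 411.0], [233.0, 412.0], [241.0, 120.0], [412.0, 120.0], [326.0, 541.0]]
   s [[216.0, 152.0], [198.0, 121.0], [243.0, 114.0], [262.0, 144.0], [171.0, 218.0], [154.0, 187.0], [386.0, 240.0]]
0.03 [[231.0, 302.0], [423.0, 302.0], [421.0, 423.0], [234.0, 423.0], [241.0, 127.0], [412.0, 127.0], [326.0, 534.0]]
   s [[221.0, 152.0], [203.0, 121.0], [248.0, 115.0], [267.0, 145.0], [174.0, 218.0], [156.0, 187.0], [385.0, 245.0]]
0.06 [[232.0, 315.0], [423.0, 315.0], [421.0, 434.0], [235.0, 434.0], [241.0, 134.0], [412.0, 134.0], [326.0, 526.0]]
   s [[226.0, 152.0], [208.0, 121.0], [253.0, 116.0], [272.0, 146.0], [176.0, 217.0], [159.0, 186.0], [383.0, 249.0]]
0.1 [[233.0, 333.0], [422.0, 332.0], [420.0, 447.0], [235.0, 448.0], [241.0, 143.0], [411.0, 143.0], [326.0, 516.0]]
   s [[233.0, 152.0], [215.0, 121.0], [260.0, 117.0], [279.0, 148.0], [180.0, 216.0], [163.0, 185.0], [381.0, 255.0]]
```

View pics/w16z.png

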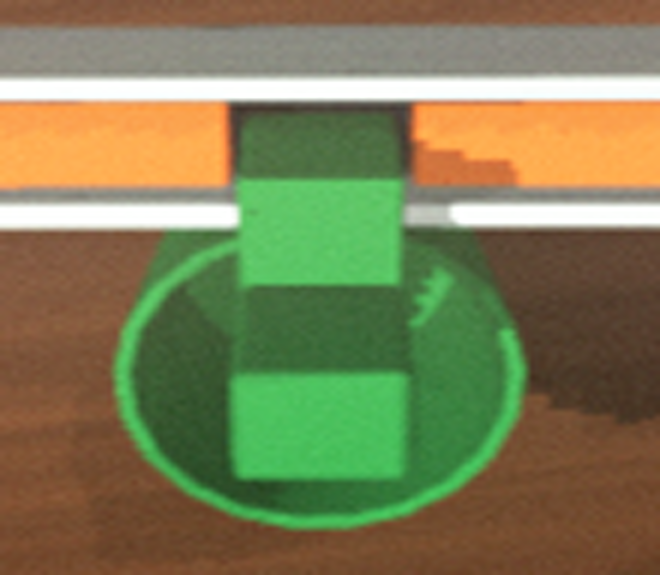

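```bash
python3 - <<'E'
from h import *
n=np.array([.6236,.0734]);a=-.140;ex=np.array([np.cos(a),np.sin(a)]);ey=np.array([-np.sin(a),np.cos(a)])
c=load('w16.pkl')
q=[[*(n+ex*x),.141] for x in(-.0125,-.0085,.0085,.0125)]
print(((proj(c,q)-[225,150]+.4)*[6,5]).round(0).tolist(), c['tvec'],ray(c,[0,0])[0],c['o']['tool_pos'])
from pt import T
g=lambda p:np.array(p)/[6,5]+[225,150]-.4
o=c['o'];
def rx(px,z): 
    w=onz(c,g(px),z)[:,:2]; return ((w-n)@ex*1e3).round(1),((w-n)@ey*1e3).round(1)
print('lip outer/inner, far',rx([[325,228],[325,202],[325,102],[325,78]],.141))
for zb in(.151,.147):print('bridge front at z',zb,rx([[322,178]],zb))
for zt in(.185,.182): print('tab top edges z',zt,rx([[235,375],[408,374],[405,478],[236,478]],zt))
for zr in (.105,.1): print('rim', rx([[320,527],[325,245],[115,370],[527,370]],zr))
E
```

```text
[[326.0, 229.0], [326.0, 206.0], [326.0, 102.0], [326.0, 77.0]] [0.16175612 0.52179488 0.56494163] [0.6759705  0.06679384 0.39521697] [0.60494272 0.07680211 0.27484202]
lip outer/inner, far (array([-12.3,  -7.9,   8.6,  12.4]), array([0.2, 0.1, 0.1, 0.1]))
bridge front at z 0.151 (array([-1.7]), array([0.6]))
bridge front at z 0.147 (array([-2.5]), array([0.6]))
tab top edges z 0.185 (array([-22.1, -22. , -37.6, -37.6]), array([10.7, -9.3, -9.1, 10.8]))
tab top edges z 0.182 (array([-23.1, -23. , -38.9, -38.8]), array([10.9, -9.5, -9.3, 11. ]))
rim (array([-82.4, -24.8, -49.5, -49.6]), array([  1. ,   0.1,  33.7, -32.2]))
rim (array([-84.8, -26.1, -51.3, -51.4]), array([  1. ,   0.1,  34.3, -32.8]))
```

```bash
python3 - <<'E'
from h import *
n=np.array([.6236,.0734]);a=-.140;ex=np.array([np.cos(a),np.sin(a)]);ey=np.array([-np.sin(a),np.cos(a)])
c=load('w16.pkl');s=load('s16.pkl')
i=cv2.imread('pics/s16.png');cv2.imwrite('pics/s16y.png',cv2.resize(i[200:260,265:315],None,fx=10,fy=10,interpolation=cv2.INTER_CUBIC))
def P(x,y,z,t,toe,z0=.115):
    X=x*np.cos(t)-z*np.sin(t);Z=z*np.cos(t)+x*np.sin(t)
    return [*(n+ex*(toe+X)+ey*(y+.0006)),z0+Z]
t=.1
for z0 in(.115,.127):
    q=[P(x,y,z,t,-.0023,z0) for x,y,z in[(-.013,.011,.070),(-.013,-.011,.070),(-.031,-.011,.070),(-.031,.011,.070),(.004,.011,.036),(.004,-.011,.036)]]
    print(z0,((proj(c,q)-[225,150]+.4)*[6,5]).round(0).tolist(),'\n  s',((proj(s,q)-[265,200]+.5)*10).round(0).tolist())
E
```

```text
0.115 [[228.0, 372.0], [417.0, 372.0], [414.0, 485.0], [231.0, 485.0], [237.0, 180.0], [406.0, 180.0]] 
  s [[206.0, 152.0], [180.0, 101.0], [244.0, 94.0], [271.0, 145.0], [130.0, 259.0], [105.0, 207.0]]
0.127 [[223.0, 402.0], [422.0, 402.0], [419.0, 520.0], [227.0, 520.0], [233.0, 198.0], [411.0, 197.0]] 
  s [[208.0, 116.0], [181.0, 65.0], [245.0, 58.0], [272.0, 109.0], [131.0, 225.0], [105.0, 173.0]]
```

View pics/s16y.png

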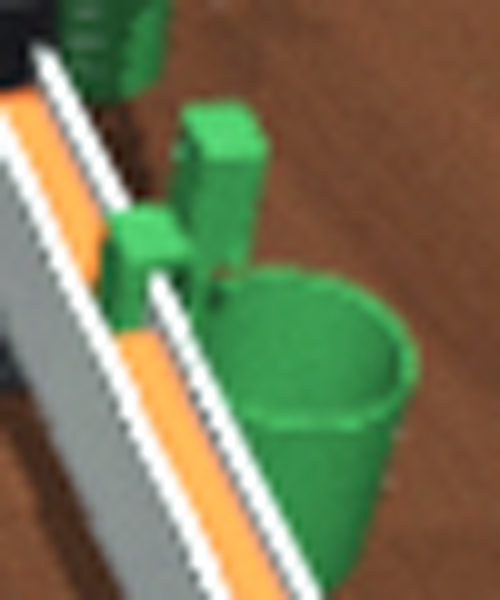

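The marks match a toe resting on the notch floor (tab top at (205,158) to (268,148) against (206,152) to (271,145) predicted). The lean is about 6°, which is the 12 mm gap's play on the 4 mm lip. I'll retreat a bit more and check that it is stable.

Request:
send_rows(rows=[[-10,0,0,0,-1],[-25,0,0,0,-1],[-40,0,0,0,-1],[-50,0,0,0,-1],[-50,0,0,0,-1],[-50,0,0,0,-1],[-50,0,0,0,-1],[-50,0,0,0,-1],[-50,0,0,0,-1],[-50,0,0,0,-1]])

```text
time_s: 17.12
tool_pos: [0.6052, 0.0768, 0.3251]
eef_rot: [-1.244, 1.57, -2.957]
ft_force: [0.2, -0.0, -0.1]
gripper_width: 0.0855
```

```bash
python3 chk.py s17 2 s; python3 - <<'E'
import cv2,numpy as np
from h import load
from cell import arm
i=cv2.imread('pics/s17.png');cv2.imwrite('pics/s17y.png',cv2.resize(i[200:260,265:315],None,fx=10,fy=10,interpolation=cv2.INTER_CUBIC))
c=arm.capture('top');cv2.imwrite('pics/top17.png',c['frame'][:,:,::-1])
a=load('s16.pkl')['frame'][200:260,265:315].astype(int);b=load('s17.pkl')['frame'][200:260,265:315].astype(int);print('diff',abs(a-b).mean(),abs(a-b).max())
t=load('top0.pkl')['frame'].astype(int);d=abs(t-c['frame'])
print('pot',d[110:200,375:470].mean(),'shaker',d[265:295,135:165].mean())
E
```

```text
t 17.2167 toe rel notch x,y mm 3.4 0.8 toe z 263.6 F [ 0.38 -0.51 -0.45] w 0.0853 tilt [-6.e-04 -1.e-04 -1.e+00] yaw -8.13
diff 3.7314444444444446 50
pot 2.4551656920077973 shaker 2.2855555555555553
```

View pics/s17.png

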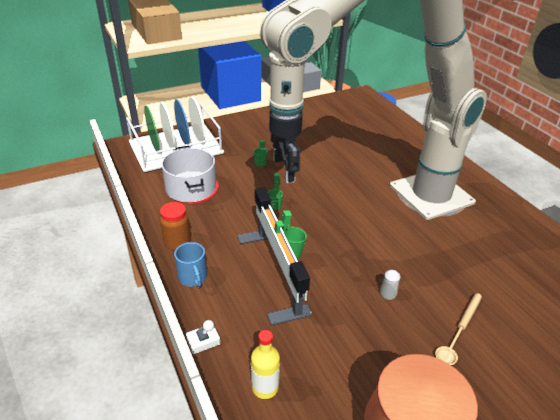

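The cup hangs on the rail at (290,240) and looks steady. Pot and shaker are unchanged, and the gripper is well clear. Handing in.

```bash
python3 -c "
from cell import arm
print(arm.job_done())"
```

```text
the job is handed in; nothing more can be done
None
```

The cup now hangs in the notch and I handed the job in at about 17 s of the 51 s allowed. It leans about 6° instead of standing exactly upright.

**What I did:** I pinched the largest green cup by its tab and lifted the hook over the robot-side lip. I set the toe on the strip about 19 mm to one side of the notch and slid it along until the force dropped. Then I lowered the toe about 11 mm to the notch floor, brought the strap up to the lip and let go.

**Last checks:**
- **Seating:** the tab-top corners in the scene view match a toe on the notch floor to within about 1 pixel. In the wrist view the toe sits inside both notch ends, with its centre about 0.6 mm along the rail from the notch's middle.
- **Forces:** the readings I took showed about 3 N or less between cup and rail. I only read the force after each move, so brief peaks in between were not seen.
- **Surroundings:** the pot and shaker areas look the same before and after, and the gripper is well clear of everything. Two pictures about 1 s apart showed the cup in the same place.

**What did not come out as intended:**
- **Lean:** I pressed the strap against the lip before letting go, but the cup settled back on release. The lean matches the play of the 12 mm hook gap on the 4 mm lip, so I left it.
- **Which side is the lip:** front and back of the rail head look alike in the pictures. I took the robot side as the lip because the feet reach farther back on the other side and the cup's hook already pointed that way.

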